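# Lock the drill jig with the mallet

## Task

Lock the panels in the blue drill jig: pick up the mallet and knock the jig's sloping sprung pin down with it, in brisk blows, until the pin is fully home and the orange indicator tab has popped all the way up. Keep the gripper off the pin, and touch the tab with nothing at all, then stand the mallet back on its head on the black rubber pad and let go, leaving the other things on the bench where they are.

Things in the scene. Friction and masses are not known exactly. Their poses are not given: they have to be found in the camera images.
- jig: Drill jig fixed to the bench: dark steel base 200 x 140 x 12 mm; on its rear half two aluminium panels (top at 26 mm) against a blue fence 46 mm high at its far (+x) end; before them a blue boss 46 mm in diameter that slopes 18 degrees to the front (-x). Origin: centre of the base's underside; x points to the fence, z up.
- boss_top (a point): Centre of the boss's top face, from which the pin sticks out, 79 mm above the bench.
- pin: Sprung pin: steel head 32 mm in diameter, 12 mm thick, on an 18 mm brass shank. Origin: centre of the struck face; z points out of it along the pin, 18 degrees from vertical, leaning to the jig's -x. Driven to -z against 9 to 12 N; stays where left. Has 12 to 36 mm to go (hidden seat, varies); the last 6 mm lift the tab (4 N more), then a hard stop, face 29 to 41 mm off the boss.
- flag: Orange indicator tab, 12 x 22 mm, in a grey housing 30 mm wide at the left (+y) end of the fence, its top flush with the housing's top, 56 mm above the bench. Origin: centre of its top face, 56 mm above the jig's underside when down (flush) and 80 mm when all the way up. It rises only as the pin goes through its last 6 mm.
- mallet: Mallet standing on its head: yellow round head 50 mm in diameter, 76 mm tall, flat faces, and a square-sided wooden handle 22 mm wide, 26 mm high, level along -x from 25 to 173 mm from the head's axis, its centre line 38 mm above the lower face. About 450 g; centre of mass about 20 mm from the head's axis. Origin: centre of the head's lower face; z along the head's axis, up as it stands.
- mallet_grip (a point): Point on the centre line of the mallet's handle, 62 mm from the head's axis and 38 mm above the lower face; a good place to grip it across the handle's 22 mm width (the mallet's y).
- pad: Black rubber pad fixed to the bench, 130 x 130 x 5 mm; origin at the centre of its underside, top face 5 mm up. The mallet starts here and returns here.
- panels_a: Bystander: loose stack of three aluminium panels, 70 x 130 x 24 mm, origin at centre of underside.
- panels_b: Bystander: loose stack of two aluminium panels, 70 x 130 x 16 mm, origin at centre of underside.
- brush: Bystander: paint brush about 200 mm long, lying along its x.
- file: Bystander: file, 220 mm long with an orange handle, lying along its x; origin on the bench under the middle of the blade.
- screwdriver: Bystander: screwdriver about 200 mm long, lying along its x.
- gel: Bystander: white plastic bottle, 68 mm in diameter, 170 mm tall; origin at centre of underside.
- tray: Bystander: open grey plastic tray 160 x 110 x 50 mm; origin at centre of underside.

How it is judged (in metres and radians):
On the way, in this order (a step that is already met when the one before it is completed fails the run):
1. the mallet is lifted off the pad (z of mallet in the frame of pad above 0.03 m), for 0.1 s.
2. a brisk blow: the pin is driven down by the mallet at more than 0.05 m/s (linear speed of pin above 0.05 m/s and contact force between mallet and pin above 2 N).
At the end, for the whole second after the job is handed in: The tab is up by more than 19.5 of its 24 mm (the pin is within about 1 mm of its seat), and the mallet stands at rest on its head on the pad: upright within 0.15 rad, same face down as at the start, the centre of that face over the pad and within 7 mm of its top (z of flag in the frame of jig above 0.0755 m and x of mallet in the frame of pad between -0.065 and 0.065 m and y of mallet in the frame of pad between -0.065 and 0.065 m and z of mallet in the frame of pad between 0 and 0.012 m and angle between mallet's own z axis and vertical below 0.15 rad and linear speed of mallet below 0.02 m/s); the robot touches nothing.
It fails at once if the gripper or arm pushes the pin (more than 1 N) (contact force between any of the fingers, the arm and pin above 1 N).
It fails at once if anything touches the indicator tab (more than 0.5 N) (contact force between any of the fingers, the arm, mallet and flag above 0.5 N).
It fails at once if a bystander is moved more than 30 mm (distance of any of panels_a, panels_b, brush, file, screwdriver, gel, tray from where it was at the start of the episode above 0.03 m).
It also fails if it takes over 54 s, if anything falls off the work surface, if the arm or the gripper's body presses on something with over 40 N, if the wrist force passes 120 N, or if a joint passes its speed limit or range.

## Robot

A 6-joint arm with a two-finger parallel gripper is mounted at the origin on the work surface. World frame = base frame: x ahead of the robot, y to its left, z up, the work surface at z = 0. Lengths are in mm, angles in degrees, forces in N, time in s.
With the tool pointing down it reaches from about 425 to 1125 mm from the base axis. Payload 14.9 kg.
Tool frame: the origin (TCP) lies at the very end of the fingers, on their centre line; the grasp point (between the pads) lies 19 mm behind it; z points along the fingers, y is the direction in which the jaws open and shut (so a half turn about z gives the same grasp; the last joint's range is limited). The gripper opens to 91 mm and grips with 3 to 60 N. Pads are 32 mm wide; open, the fingers measure 118 mm over their backs; the gripper's body (76 mm by 178 mm) begins 60 mm behind the grasp point.
Start: joints at [66.847, 21.709, 99.362, -0, 58.929, -1.908], TCP at [253.661, 652.437, 213.932] pointing down, gripper open.
Joint ranges: [-158.91, 158.91], [-42.39, 125.64], [0.06, 152.35], [-60.88, 240.88], [17.5, 164.5], [-176.32, 176.32]. Speed limits (degrees/s): [108.29, 108.29, 136.94, 180, 180, 180].

## Interface

Orientations are given as [roll, pitch, yaw] about the fixed x, y, z axes, in that order (R = Rz(yaw) Ry(pitch) Rx(roll)).
In Python, from rig import env gives the robot as it stands. The module is installed in compiled form; this text tells all that it offers.
- The arm moves only by the tool play_rows, never from a script. Its argument "motion" is a list of rows, each a list of 7 numbers: the turn, a rotation vector about the tool's x, y, z in rad, then the shift along the tool's x, y, z in cm, then the opening, from -1 (shut) to 1 (fully open). In form: [[rx, ry, rz, dx, dy, dz, hand], ...]. A call has 1 to 8 rows; each row is the pose to reach, as a shift and turn from the pose commanded when the call began, along the tool's axes at that moment; what a row does not reach only later rows make up. A row lasts 1/10 s, in which the tool goes at most 50 mm and 8.59 degrees, less where a joint would pass 70% of its speed; a pose out of reach is approached as far as the arm can. A call with a gripper value outside its range is refused whole. The fingers move at their own pace and stop on an object; the grip force is fixed at half the most. Time passes only in rows, so rows that repeat a pose let the fingers close. It gives the time, the measured TCP pose, the force and the opening at its end, in the units of the state.
- env.get_state(): the state, without advancing time (a new reading comes with each control period).
- env.camera(name): name is "scene" or "top" or "wrist"; returns a dict with "pixels" (400x640x3 uint8, red, green, blue), "z_map" (400x640 float32, mm along the optical axis (not along the pixel's ray), 0 where there is no reading), "intrinsics" (3x3 intrinsics, pixels), "extrinsics" (4x4, takes a point from camera to world coordinates); the wrist camera has in their place "mount" (4x4, takes a point from camera to tool coordinates, whose origin is the TCP and whose axes are the flange's). Camera axes: x right, y down, z forward; pixel columns grow to the right and rows downward; lengths in mm; the calibration is good to about 2 mm. A picture is of the moment at which its call begins: read the wrist's pose just before it.
- env.job_done(): hands the job in, once; it reports no verdict.
The state is a dict: "clock": time; "q": joint angles; "qvel": joint speeds; "joint_efforts": joint torques, N m; "position": TCP position; "orientation": TCP orientation; "ft_force": force on the tool from outside, world axes, zero at the start; "torque": the same for the moment, N m; "width": finger opening in mm.
Only numpy, scipy, OpenCV 4.12 (cv2) and the standard library are available. Lean on these libraries where they do the work, as an engineer would, in place of code of your own. Each camera call takes 0.05 s, during which the arm holds its last target. There are 200 camera calls.

## Working session

There is one attempt and no reset: what is moved stays moved. The work goes in short steps, Python scripts to look and compute and a tool call to move; the robot and the scene stay as the last step left them, time stands still between calls to the robot, and variables do not carry over. Pictures are saved under pics/ and viewed, about 8 in all and at most 12, crops included, and the job is handed in when it is done.

Besides the shell and the picture viewer there is one more tool, called after "Call:" as name(argument=value, ...), one argument or row to a line, values as JSON. play_rows: Moves the arm, as the interface text tells. Its arguments: {"type":"object","properties":{"motion":{"type":"array","items":{"type":"array","items":{"type":"number"}}}},"required":["motion"]}

```bash
mkdir -p pics; cat > h.py <<'E'
import numpy as np, cv2
from rig import env
from scipy.spatial.transform import Rotation as R
def save(c,name,crop=None,s=1):
    im=c['pixels'][:,:,::-1]
    if crop: im=im[crop[1]:crop[3],crop[0]:crop[2]]
    cv2.imwrite('pics/'+name+'.png',cv2.resize(im,None,fx=s,fy=s,interpolation=cv2.INTER_CUBIC))
def T(c,s=None):
    if 'extrinsics' in c: return np.array(c['extrinsics'])
    M=np.eye(4);M[:3,:3]=R.from_euler('xyz',s['orientation'],degrees=True).as_matrix();M[:3,3]=s['position']
    return M@np.array(c['mount'])
def cloud(c,s=None):
    K=np.array(c['intrinsics']);z=c['z_map'].astype(float);v,u=np.indices(z.shape)
    P=np.stack([(u-K[0,2])/K[0,0]*z,(v-K[1,2])/K[1,1]*z,z,np.ones_like(z)],-1)
    P=(P@T(c,s).T)[...,:3];P[z==0]=np.nan
    return P
E
python3 - <<'E'
from h import *
import pickle
s=env.get_state();print(s)
for n in('scene','top'):
    c=env.camera(n);save(c,n+'1',s=1.25);pickle.dump(c,open(n+'.pkl','wb'));print(n,np.round(c['extrinsics'],2).tolist())
E
```

```text
{'clock': 0.0, 'q': array([ 6.68483550e+01,  2.17388005e+01,  9.93972201e+01, -1.83019692e-03,
        5.89289019e+01, -1.90865788e+00]), 'qvel': array([-0.08501612,  0.08450186,  0.00286673, -0.04048666, -0.07504508,
       -0.05588105]), 'joint_efforts': array([-7.13926365e-04, -7.63718462e+01, -4.34374809e+01,  6.51461422e-02,
        4.24521673e-02, -7.18298679e-05]), 'position': array([253.48299907, 652.0451434 , 213.27084823]), 'orientation': array([-1.79935061e+02, -5.96651884e-04,  1.58757958e+02]), 'ft_force': array([-0.04730285,  1.48643554, -0.41490038]), 'torque': array([-0.00328564,  0.00499806, -0.04155139]), 'width': 91.19204334816396}
scene [[-0.77, 0.53, -0.34, 1026.05], [0.63, 0.65, -0.41, 539.13], [0.01, -0.54, -0.84, 1211.71], [0.0, 0.0, 0.0, 1.0]]
top [[-0.01, -0.99, 0.15, 349.72], [-1.0, 0.01, -0.01, -1.23], [0.01, -0.15, -0.99, 1493.0], [0.0, 0.0, 0.0, 1.0]]
```

View pics/scene1.png

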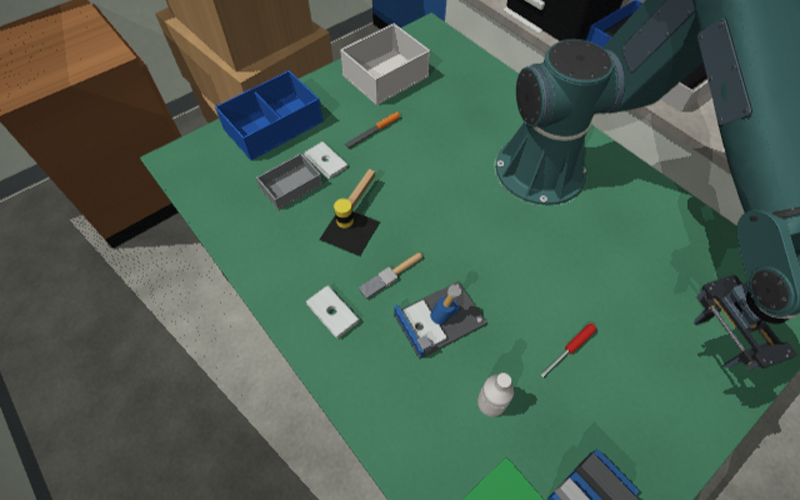

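View pics/top1.png

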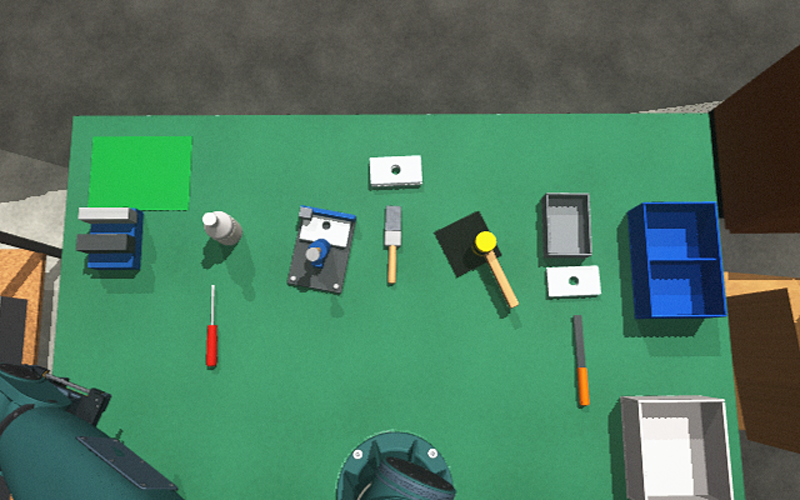

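The top view shows the mallet head at (485,241), its handle running to (513,303), the pad centre near (473,243), the pin head at (313,254) and the fence along (302,207)–(355,218). The brush, at (392,245), lies between the pad and the jig.

```bash
python3 - <<'E'
from h import *
import pickle
c=pickle.load(open('top.pkl','rb'));P=cloud(c)
hsv=cv2.cvtColor(c['pixels'],cv2.COLOR_RGB2HSV);H,S,V=[hsv[...,i].astype(int) for i in range(3)]
v,u=np.indices(H.shape)
def box(a,b,cc,d): return (u>=a/1.25)&(u<=cc/1.25)&(v>=b/1.25)&(v<=d/1.25)
def rep(n,m):
    Q=P[m];Q=Q[~np.isnan(Q[:,0])]
    (rc,rs,ra)=cv2.minAreaRect(Q[:,:2].astype(np.float32))
    print(n,len(Q),'med',np.median(Q,0).round(1),'z',np.percentile(Q[:,2],[5,95]).round(),'rect',np.round(rc,1),np.round(rs,1),round(ra,1));return Q
b=box(425,200,530,315)
rep('yellow',b&(H>22)&(H<35)&(S>150)&(P[...,2]>70))
h=rep('handle',b&(H>8)&(H<22)&(S>60)&(P[...,2]>35)&(P[...,2]<75))
d=np.linalg.svd(h[:,:2]-h[:,:2].mean(0),full_matrices=False)[2][0];print('handle dir',np.degrees(np.arctan2(d[1],d[0])))
rep('pad',b&(V<60)&(P[...,2]<25))
j=box(285,195,360,300)
rep('base',j&(P[...,2]>6)&(P[...,2]<40))
f=rep('fence',j&(H>100)&(H<125)&(S>120)&(abs(P[...,2]-46)<6)&(v<225/1.25))
d=np.linalg.svd(f[:,:2]-f[:,:2].mean(0),full_matrices=False)[2][0];print('fence dir',np.degrees(np.arctan2(d[1],d[0])))
rep('hous',j&(abs(P[...,2]-56)<5)&(S<80)&(v<225/1.25))
rep('pinhead',j&(P[...,2]>85)&(S<100))
rep('blueboss',j&(P[...,2]>65)&(S>120))
for n,bb in dict(brush=(380,200,405,290),gel=(200,205,242,250),pa=(365,150,425,190),screw=(203,280,220,370),file=(570,310,592,410),tray=(540,190,595,262),pb=(543,262,602,302)).items():
    rep(n,box(*bb)&(P[...,2]>6))
E
```

```text
yellow 210 med [ 596.1 -223.3   80.7] z [75. 86.] rect [ 596.6 -223.5] [48.7 46.9] 1.2
handle 339 med [ 506.1 -264.5   55.6] z [50. 60.] rect [ 507.2 -264.9] [146.7  23.7] 24.1
handle dir -156.11204276215778
pad 1241 med [ 606.4 -178.2    4.7] z [-1. 10.] rect [ 542.  -219.7] [265.8 129.7] 25.7
base 2324 med [582.7 177.5  14.3] z [ 7. 29.] rect [595.3 181.8] [269.4 193.7] 0.1
fence 140 med [677.4 153.6  45.6] z [41. 50.] rect [679.7 164.6] [135.6  12.9] 78.6
fence dir 77.79014467674617
hous 70 med [676.2 219.7  55.8] z [52. 59.] rect [677.  220.2] [28.7 25.9] 79.6
pinhead 101 med [559.8 189.2 136.3] z [128. 142.] rect [559.5 189.8] [30.6 31. ] 26.9
blueboss 108 med [586.8 177.6  80.4] z [68. 89.] rect [583.1 181.2] [43.1 35.4] 41.5
brush 617 med [624.2   4.8  17.6] z [ 8. 24.] rect [602.1   1.5] [ 64.8 234. ] 89.7
gel 651 med [628.9 409.6 112.3] z [  9. 172.] rect [650.9 442.4] [121.3 106.9] 2.3
pa 919 med [793.5  -6.   23. ] z [12. 29.] rect [797.9  -4.7] [105. 154.] 0.2
screw 365 med [364.  452.4  21.2] z [ 7. 29.] rect [396.9 455.1] [211.3  40.7] 2.4
file 542 med [ 298.7 -460.    15.6] z [ 8. 26.] rect [ 303.8 -465.1] [ 53.7 227.5] 86.9
tray 1177 med [ 651.5 -444.4   21.4] z [ 6. 52.] rect [ 651.5 -451. ] [143.9 189.3] 86.9
pb 901 med [ 503.  -454.    15.5] z [ 9. 21.] rect [ 501.2 -452.9] [133.4  91.3] 87.9
```

```bash
cat >> h.py <<'E'
def frame(yaw,tilt=0):
    """tool frame: y across handle; tool x = -mallet x; tool z = -mallet z; mallet z leans to its -x by tilt"""
    M=(R.from_euler('z',yaw,degrees=True)*R.from_euler('y',-tilt,degrees=True)).as_matrix()
    return M@np.diag([-1,1,-1.])
def rel(p1,R1,p0=None,R0=None):
    s=env.get_state()
    p0=s['position'] if p0 is None else p0
    R0=R.from_euler('xyz',s['orientation'],degrees=True).as_matrix() if R0 is None else R0
    rv=R.from_matrix(R0.T@R1).as_rotvec();d=R0.T@(np.array(p1)-p0)/10
    print('turn',rv.round(3).tolist(),'shift',d.round(2).tolist(),'|mm|',round(np.linalg.norm(d)*10),'deg',round(np.degrees(np.linalg.norm(rv))))
E
python3 - <<'E'
from h import *
rel([480,250,300],frame(0.))
rel([551,-244,200],frame(24.4),np.array([480,250,300.]),frame(0.))
E
```

```text
turn [-0.001, -0.0, -0.371] shift [-35.68, -29.28, -8.64] |mm| 470 deg 21
turn [0.0, 0.0, -0.426] shift [-7.1, -49.4, 10.0] |mm| 509 deg 24
```

Call:
play_rows(
  motion=[
    [0,0,-0.371,-35.7,-29.3,-8.6,1],
    [0,0,-0.371,-35.7,-29.3,-8.6,1],
    [0,0,-0.371,-35.7,-29.3,-8.6,1],
    [0,0,-0.371,-35.7,-29.3,-8.6,1],
    [0,0,-0.371,-35.7,-29.3,-8.6,1],
    [0,0,-0.371,-35.7,-29.3,-8.6,1],
    [0,0,-0.371,-35.7,-29.3,-8.6,1],
    [0,0,-0.371,-35.7,-29.3,-8.6,1],
  ],
)

```text
clock: 0.9
position: [447.0, 307.9, 287.4]
orientation: [-180.0, -0.0, -180.0]
ft_force: [1.0, 1.1, -0.2]
width: 91.4
```

Call:
play_rows(
  motion=[
    [0,0,-0.426,-7.1,-49.4,10,1],
    [0,0,-0.426,-7.1,-49.4,10,1],
    [0,0,-0.426,-7.1,-49.4,10,1],
    [0,0,-0.426,-7.1,-49.4,10,1],
    [0,0,-0.426,-7.1,-49.4,10,1],
    [0,0,-0.426,-7.1,-49.4,10,1],
    [0,0,-0.426,-7.1,-49.4,10,1],
    [0,0,-0.426,-7.1,-49.4,10,1],
  ],
)

```text
clock: 1.7
position: [500.6, -68.3, 210.7]
orientation: [-180.0, 0.0, -155.6]
ft_force: [1.2, 0.6, -0.1]
width: 91.4
```

```bash
python3 - <<'E'
from h import *
print(env.get_state()['position'])
rel([551,-244,200],frame(24.4))
E
```

```text
[500.61075213 -68.31190648 210.68970729]
turn [-0.0, 0.0, 0.0] shift [2.67, -18.08, 1.07] |mm| 183 deg 0
```

Call:
play_rows(
  motion=[
    [0,0,0,2.7,-18.1,1.1,1],
    [0,0,0,2.7,-18.1,1.1,1],
    [0,0,0,2.7,-18.1,1.1,1],
    [0,0,0,2.7,-18.1,1.1,1],
    [0,0,0,2.7,-18.1,1.1,1],
    [0,0,0,2.7,-18.1,1.1,1],
    [0,0,0,2.7,-18.1,1.1,1],
  ],
)

```text
clock: 2.4
position: [550.7, -241.3, 199.8]
orientation: [180.0, -0.0, -155.6]
ft_force: [-0.9, 0.4, 0.3]
width: 91.1
```

```bash
python3 - <<'E'
from h import *
s=env.get_state();c=env.camera('wrist');print(s['position'],s['orientation'],s['q'].round(1));save(c,'w1')
P=cloud(c,s);hsv=cv2.cvtColor(c['pixels'],cv2.COLOR_RGB2HSV);H,S,V=[hsv[...,i].astype(int) for i in range(3)]
near=(abs(P[...,0]-560)<150)&(abs(P[...,1]+240)<130)
def rep(n,m):
    Q=P[m];rc,rs,ra=cv2.minAreaRect(Q[:,:2].astype(np.float32));print(n,len(Q),np.round(rc,1),np.round(rs,1),round(ra,1),'z',np.median(Q[:,2]).round(1))
rep('head',near&(S>150)&(H>22)&(H<35)&(P[...,2]>74)&(P[...,2]<90))
rep('handle',near&(H>8)&(H<22)&(S>60)&(P[...,2]>50)&(P[...,2]<62))
rep('pad',near&(V<60)&(abs(P[...,2]-5)<6))
rel([551,-246,24],frame(24.4))
E
```

```text
[ 550.6993134  -241.34369545  199.8300708 ] [ 1.79964872e+02 -2.30958900e-02 -1.55553480e+02] [ -25.9   14.   111.5    0.    54.6 -140.3]
head 1716 [ 598.3 -226.4] [49.  48.9] 66.0 z 80.0
handle 1976 [ 512.  -265.5] [153.5  27.3] 26.8 z 54.9
pad 19 [ 576.5 -152.9] [107.8  29.7] 26.2 z 3.4
turn [0.0, -0.0, 0.001] shift [0.18, -0.45, 17.6] |mm| 176 deg 0
```

View pics/w1.png

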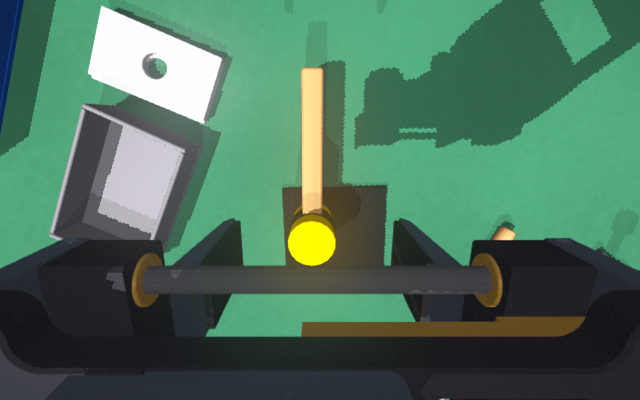

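Call:
play_rows(
  motion=[
    [0,0,0,0.1,-0.4,5,1],
    [0,0,0,0.1,-0.4,10,1],
    [0,0,0,0.1,-0.4,14,1],
    [0,0,0,0.1,-0.4,16.5,1],
    [0,0,0,0.1,-0.4,17.6,1],
    [0,0,0,0.1,-0.4,17.6,1],
    [0,0,0,0.1,-0.4,17.6,0],
    [0,0,0,0.1,-0.4,17.6,-1],
  ],
)

```text
clock: 3.25
position: [552.9, -246.6, 25.7]
orientation: [-179.9, 0.1, -155.6]
ft_force: [0.8, 0.0, 0.3]
width: 78.2
```

Call:
play_rows(
  motion=[
    [0,0,0,0,0,0,-1],
    [0,0,0,0,0,0,-1],
    [0,0,0,0,0,0,-1],
    [0,0,0,0,0,0,-1],
    [0,0,0,0,0,0,-1],
    [0,0,0,0,0,0,-1],
  ],
)

```text
clock: 3.85
position: [551.9, -246.3, 24.0]
orientation: [180.0, -0.0, -155.6]
ft_force: [0.4, 0.1, -0.6]
width: 30.0
```

Call:
play_rows(
  motion=[
    [0,0,0,0,0,0,-1],
    [0,0,0,0,0,0,-1],
    [0,0,0,0,0,0,-1],
    [0,0,0,0,0,-2,-1],
    [0,0,0,0,0,-6,-1],
    [0,0,0,0,0,-10,-1],
    [0,0,0,0,0,-15,-1],
    [0,0,0,0,0,-20,-1],
  ],
)

```text
clock: 4.65
position: [550.9, -245.8, 225.1]
orientation: [179.9, -0.1, -155.6]
ft_force: [0.9, -0.9, -5.3]
width: 22.0
```

```bash
python3 - <<'E'
from h import *
s=env.get_state();print(s['position'],s['orientation'],s['ft_force'],s['width'])
c=env.camera('scene');save(c,'s2',(230,90,420,300),3)
# pin geometry
yj=-11.5;x=np.array([np.cos(np.radians(yj)),np.sin(np.radians(yj)),0]);z=np.array([0,0,1.])
F=frame(yj,18);ax=-F[:,2];mx=-F[:,0];face=np.array([559.5,189.7,136])
print('axis',ax,'mx',mx)
def tcp(h): return face+ax*(h+19)-mx*50   # lower face h above pin face
print(tcp(50),tcp(0)); np.save('tcp.npy',[tcp(0),ax])
rel([520,0,330],frame(5))
rel(tcp(70),F,np.array([520,0,330.]),frame(5))
E
```

```text
[ 550.8967644  -245.83555242  225.10857883] [ 1.79917267e+02 -7.57876711e-02 -1.55573632e+02] [ 0.87575485 -0.89550685 -5.33365536] 21.998368940755356
axis [-0.30281339  0.06160808  0.95105652] mx [ 0.93196378 -0.18961017  0.30901699]
[492.00768751 203.43146617 186.17204991] [507.14835686 200.35106218 138.61922409]
turn [-0.006, 0.006, 0.339] shift [-7.15, 23.9, -9.72] |mm| 268 deg 19
turn [0.045, -0.312, 0.286] shift [1.61, 20.69, 12.48] |mm| 242 deg 24
```

View pics/s2.png

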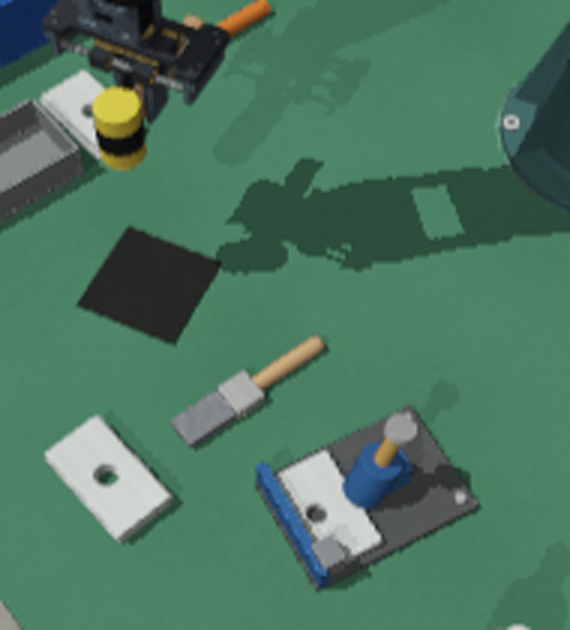

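The mallet is held level, with its head at (120,130) in the crop. The pad is at (150,285), the pin head at (400,428), and the path to the jig is clear.

Call:
play_rows(
  motion=[
    [0,0,0.339,-7.1,23.9,-9.7,-1],
    [0,0,0.339,-7.1,23.9,-9.7,-1],
    [0,0,0.339,-7.1,23.9,-9.7,-1],
    [0,0,0.339,-7.1,23.9,-9.7,-1],
    [0,0,0.339,-7.1,23.9,-9.7,-1],
    [0,0,0.339,-7.1,23.9,-9.7,-1],
    [0,0,0.339,-7.1,23.9,-9.7,-1],
    [0,0,0.339,-7.1,23.9,-9.7,-1],
  ],
)

```text
clock: 5.5
position: [517.3, 0.8, 320.4]
orientation: [-180.0, -0.0, -174.9]
ft_force: [-0.6, 0.2, -4.4]
width: 21.6
```

Call:
play_rows(
  motion=[
    [0.045,-0.312,0.286,1.6,20.7,12.5,-1],
    [0.045,-0.312,0.286,1.6,20.7,12.5,-1],
    [0.045,-0.312,0.286,1.6,20.7,12.5,-1],
    [0.045,-0.312,0.286,1.6,20.7,12.5,-1],
    [0.045,-0.312,0.286,1.6,20.7,12.5,-1],
    [0.045,-0.312,0.286,1.6,20.7,12.5,-1],
    [0.045,-0.312,0.286,1.6,20.7,12.5,-1],
    [0.045,-0.312,0.286,1.6,20.7,12.5,-1],
  ],
)

```text
clock: 6.3
position: [483.7, 204.7, 195.4]
orientation: [-180.0, 17.9, 168.5]
ft_force: [-0.2, -0.1, -4.4]
width: 21.7
```

```bash
python3 - <<'E'
from h import *
s=env.get_state();print(s['position'],s['orientation'],s['q'].round(1),s['ft_force'])
t,ax=np.load('tcp.npy');rel(t+70*ax,frame(-11.5,18));rel(t+40*ax,frame(-11.5,18))
c=env.camera('scene');save(c,'s3',(270,200,440,320),4)
P=cloud(c);hsv=cv2.cvtColor(c['pixels'],cv2.COLOR_RGB2HSV);H,S,V=[hsv[...,i].astype(int) for i in range(3)]
m=(S>150)&(H>22)&(H<35)&(P[...,1]>50)
Q=P[m];print(len(Q),np.nanmin(Q,0),np.nanmax(Q,0))
E
```

```text
[483.70622789 204.7011498  195.40899114] [-179.9500911    17.92746641  168.47185646] [ 25.9   2.1 127.5 -18.   37.3 -39.4] [-0.24711339 -0.07597422 -4.41332507]
turn [-0.001, -0.001, -0.0] shift [-0.51, 0.04, -0.86] |mm| 10 deg 0
turn [-0.001, -0.001, -0.0] shift [-0.51, 0.04, 2.14] |mm| 22 deg 0
365 [479.1005409  174.92720116 197.87384123] [560.53068171 224.0936027  272.33723034]
```

View pics/s3.png

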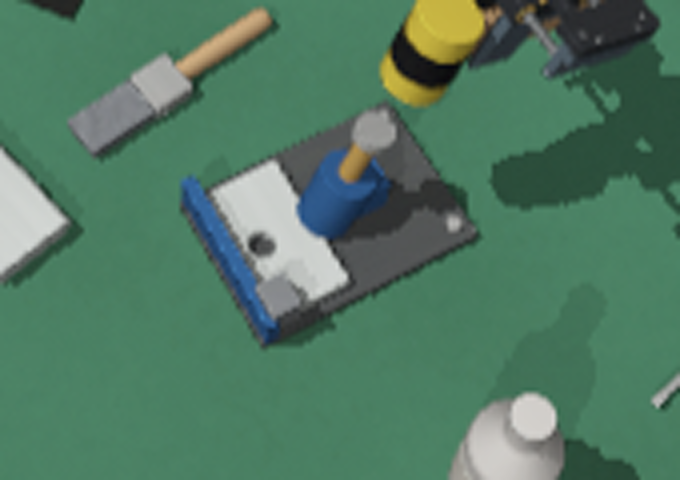

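Call:
play_rows(
  motion=[
    [0,0,0,-0.5,0,0.5,-1],
    [0,0,0,-0.5,0,2.5,-1],
    [0,0,0,-0.5,0,7.1,-1],
    [0,0,0,-0.5,0,7.1,-1],
  ],
)

```text
clock: 6.75
position: [509.7, 198.3, 126.0]
orientation: [-179.8, 17.8, 168.4]
ft_force: [-0.9, -1.7, -4.7]
width: 21.8
```

```bash
cat >> h.py <<'E'
def look(name,crop=(290,200,420,300)):
    s=env.get_state();t,ax=np.load('tcp.npy');F=frame(-11.5,18)
    print('err tool mm',(F.T@(s['position']-t)).round(1),'rpy',s['orientation'].round(1),'F',s['ft_force'].round(1),'w',s['width'].round(1))
    c=env.camera('scene');save(c,name,crop,6);P=cloud(c)
    hsv=cv2.cvtColor(c['pixels'],cv2.COLOR_RGB2HSV);H,S,V=[hsv[...,i].astype(int) for i in range(3)]
    near=(abs(P[...,0]-678)<30)&(abs(P[...,1]-218)<30)
    print('flag z max',np.nanmax(P[near][:,2]).round(1),'orange px',(near&(H>5)&(H<20)&(S>150)).sum())
    j=(abs(P[...,0]-570)<40)&(abs(P[...,1]-188)<40)&(S<60)&(V>90)&(P[...,2]>90)
    if j.sum()>5:
        Q=P[j];print('pin',j.sum(),np.median(Q,0).round(1),'along axis above boss',((np.median(Q,0)-(t-0+50*(-F[:,0])-19*ax))@ax).round(1))
E
python3 -c "
from h import *
look('s4')"
```

```text
Traceback (most recent call last):
  File "h.py", line 29, in look
    print('err tool mm',(F.T@(s['position']-t)).round(1),'rpy',s['orientation'].round(1),'F',s['ft_force'].round(1),'w',s['width'].round(1))
                                                                                                                        ^^^^^^^^^^^^^^^^
AttributeError: 'float' object has no attribute 'round'
```

```bash
sed -i "s/s\['width'\].round(1)/round(s['width'],1)/" h.py; python3 -c "
from h import *
look('s4')"
```

```text
err tool mm [ 1.1 -1.5 12.9] rpy [-179.8   17.8  168.4] F [-0.9 -1.7 -4.7] w 21.8
flag z max 59.1 orange px 0
```

View pics/s4.png

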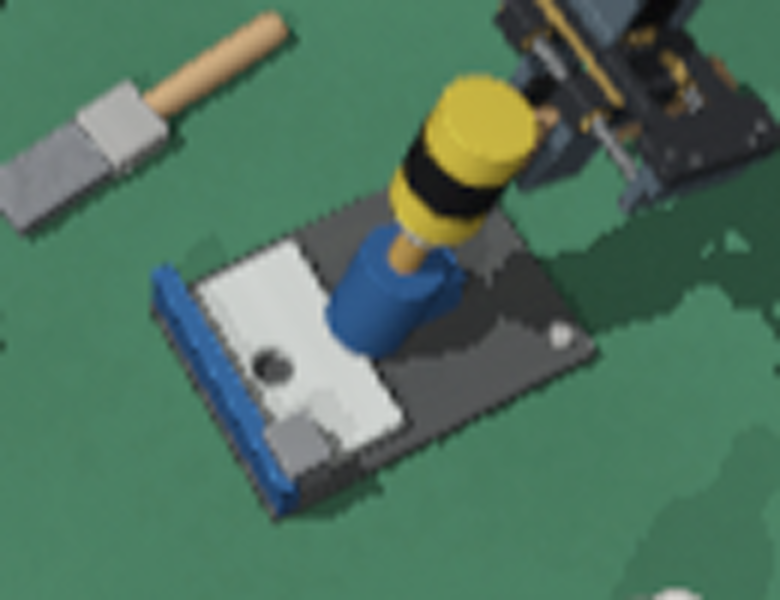

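The mallet sits square on the pin, which has gone down about 12 mm. The tab is still flush at (300,445).

Call:
play_rows(
  motion=[
    [0,0,0,0,0,-4,-1],
    [0,0,0,0,0,-4,-1],
    [0,0,0,0,0,-3.5,-1],
    [0,0,0,0,0,0.8,-1],
    [0,0,0,0,0,0.8,-1],
  ],
)

```text
clock: 7.3
position: [511.6, 198.6, 118.8]
orientation: [-179.9, 17.8, 168.5]
ft_force: [-1.0, -0.7, -4.7]
width: 22.0
```

```bash
python3 -c "
from h import *
look('s5')"
```

```text
err tool mm [ 1.7 -0.8 20.3] rpy [-179.9   17.8  168.5] F [-1.  -0.7 -4.7] w 22.0
flag z max 64.4 orange px 26
pin 6 [584.  192.6 111.3] along axis above boss -30.7
```

Call:
play_rows(
  motion=[
    [0,0,0,0,0,-4,-1],
    [0,0,0,0,0,-4,-1],
    [0,0,0,0,0,-3.5,-1],
    [0,0,0,0,0,0.5,-1],
    [0,0,0,0,0,0.5,-1],
  ],
)

```text
clock: 7.85
position: [512.7, 198.4, 114.0]
orientation: [-179.9, 17.8, 168.5]
ft_force: [-1.2, -0.1, -4.5]
width: 21.8
```

```bash
python3 -c "
from h import *
look('s6')"
```

```text
err tool mm [ 2.  -0.8 25.2] rpy [-179.9   17.8  168.5] F [-1.2 -0.1 -4.5] w 21.8
flag z max 82.5 orange px 37
```

Call:
play_rows(
  motion=[
    [0,0,0,0,0,-4,-1],
    [0,0,0,0,0,-4,-1],
    [0,0,0,0,0,-3.5,-1],
    [0,0,0,0,0,0.2,-1],
    [0,0,0,0,0,0.2,-1],
    [0,0,0,0,0,-4,-1],
    [0,0,0,0,0,-9,-1],
    [0,0,0,0,0,-11,-1],
  ],
)

```text
clock: 8.7
position: [480.1, 206.6, 225.7]
orientation: [179.9, 18.1, 168.4]
ft_force: [1.6, 0.6, -5.7]
width: 22.1
```

```bash
python3 - <<'E'
from h import *
look('s7',(290,180,420,280))
c=env.camera('top');P=cloud(c)
for n in(c,):
    near=(abs(P[...,0]-678)<25)&(abs(P[...,1]-218)<25);Q=P[near&(P[...,2]>66)];print('top flag',len(Q),np.median(Q,0).round(1))
rel([520,0,330],frame(5));rel([545,-235,225],frame(24.4),np.array([520,0,330.]),frame(5))
E
```

```text
err tool mm [ -0.5   0.7 -91.4] rpy [179.9  18.1 168.4] F [ 1.6  0.6 -5.7] w 22.1
flag z max 84.8 orange px 38
pin 82 [572.7 190.7 109.4] along axis above boss -29.2
top flag 37 [676.5 219.7  78.4]
turn [-0.043, 0.315, -0.286] shift [-10.85, -19.45, -7.53] |mm| 235 deg 25
turn [0.0, 0.0, -0.339] shift [-0.44, -23.63, 10.5] |mm| 259 deg 19
```

View pics/s7.png

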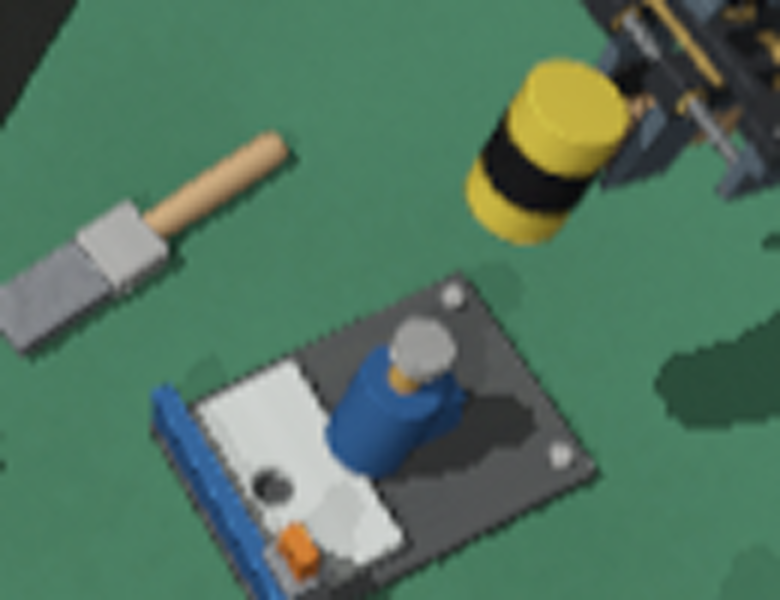

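The tab stands well up at (297,550) and the pin is close to its seat. I'll give one more, deeper blow to confirm the hard stop.

Call:
play_rows(
  motion=[
    [0,0,0,0,0,4,-1],
    [0,0,0,0,0,7.5,-1],
    [0,0,0,0,0,11.6,-1],
    [0,0,0,0,0,11.6,-1],
    [0,0,0,0,0,11.6,-1],
  ],
)

```text
clock: 9.3
position: [514.7, 198.4, 111.0]
orientation: [-179.9, 17.8, 168.5]
ft_force: [-0.4, -0.3, -3.7]
width: 21.8
```

Call:
play_rows(
  motion=[
    [0,0,0,0,0,-4,-1],
    [0,0,0,0,0,-9,-1],
    [0,0,0,0,0,-11,-1],
    [0,0,0,0,0,-11,-1],
  ],
)

```text
clock: 9.7
position: [483.1, 206.9, 221.5]
orientation: [179.7, 18.3, 168.4]
ft_force: [0.3, 0.3, -5.4]
width: 22.0
```

```bash
python3 - <<'E'
from h import *
look('s8',(290,180,420,280))
c=env.camera('top');P=cloud(c)
near=(abs(P[...,0]-678)<25)&(abs(P[...,1]-218)<25);Q=P[near&(P[...,2]>66)];print('top flag',len(Q),np.median(Q,0).round(1))
rel([520,0,330],frame(5));rel([545,-235,225],frame(24.4),np.array([520,0,330.]),frame(5))
E
```

```text
err tool mm [ -2.    1.7 -86.5] rpy [179.7  18.3 168.4] F [ 0.3  0.3 -5.4] w 22.0
flag z max 83.8 orange px 38
pin 82 [572.3 190.3 109.6] along axis above boss -29.0
top flag 37 [676.2 220.9  79.9]
turn [-0.044, 0.314, -0.286] shift [-10.93, -19.4, -8.31] |mm| 238 deg 24
turn [0.0, 0.0, -0.339] shift [-0.44, -23.63, 10.5] |mm| 259 deg 19
```

The pin did not move under the deeper blow (29.2 mm, then 29.0 mm) and the tab reads about 80 mm, so it is seated. I'll take the mallet back.

Call:
play_rows(
  motion=[
    [-0.044,0.314,-0.286,-10.9,-19.4,-8.3,-1],
    [-0.044,0.314,-0.286,-10.9,-19.4,-8.3,-1],
    [-0.044,0.314,-0.286,-10.9,-19.4,-8.3,-1],
    [-0.044,0.314,-0.286,-10.9,-19.4,-8.3,-1],
    [-0.044,0.314,-0.286,-10.9,-19.4,-8.3,-1],
    [-0.044,0.314,-0.286,-10.9,-19.4,-8.3,-1],
    [-0.044,0.314,-0.286,-10.9,-19.4,-8.3,-1],
    [-0.044,0.314,-0.286,-10.9,-19.4,-8.3,-1],
  ],
)

```text
clock: 10.6
position: [519.7, -0.5, 327.8]
orientation: [-180.0, -0.2, -175.1]
ft_force: [0.2, 0.4, -5.3]
width: 21.4
```

Call:
play_rows(
  motion=[
    [0,0,-0.339,-0.4,-23.6,10.5,-1],
    [0,0,-0.339,-0.4,-23.6,10.5,-1],
    [0,0,-0.339,-0.4,-23.6,10.5,-1],
    [0,0,-0.339,-0.4,-23.6,10.5,-1],
    [0,0,-0.339,-0.4,-23.6,10.5,-1],
    [0,0,-0.339,-0.4,-23.6,10.5,-1],
    [0,0,-0.339,-0.4,-23.6,10.5,-1],
    [0,0,-0.339,-0.4,-23.6,10.5,-1],
  ],
)

```text
clock: 11.4
position: [544.0, -233.5, 223.5]
orientation: [179.9, -0.2, -155.6]
ft_force: [0.2, 0.4, -4.5]
width: 21.7
```

```bash
python3 - <<'E'
from h import *
import pickle
s=env.get_state();print(s['position'],s['orientation'],s['ft_force'])
c=env.camera('scene');save(c,'s9',(220,110,400,230),4)
P=cloud(c);hsv=cv2.cvtColor(c['pixels'],cv2.COLOR_RGB2HSV);H,S,V=[hsv[...,i].astype(int) for i in range(3)]
m=(V<70)&(S<90)&(abs(P[...,2]-5)<6)&(abs(P[...,0]-600)<110)&(abs(P[...,1]+200)<110)
print('pad',m.sum(),cv2.minAreaRect(P[m][:,:2].astype(np.float32)))
m=(S>150)&(H>22)&(H<35)&(P[...,1]<-100);print('head',np.nanpercentile(P[m],[2,50,98],axis=0).round(1).tolist())
rel([551,-245,27],frame(24.4))
E
```

```text
[ 544.0377461  -233.53849523  223.46924859] [ 179.91530455   -0.18421624 -155.56325195] [ 0.15109685  0.3676684  -4.45227858]
pad 986 ((607.5072021484375, -189.66012573242188), (129.75927734375, 131.06021118164062), 24.868236541748047)
head [[564.0, -234.7, 222.1], [593.1, -201.8, 283.9], [615.8, -186.4, 292.1]]
turn [0.001, -0.003, 0.001] shift [-0.18, -1.36, 19.71] |mm| 198 deg 0
```

View pics/s9.png

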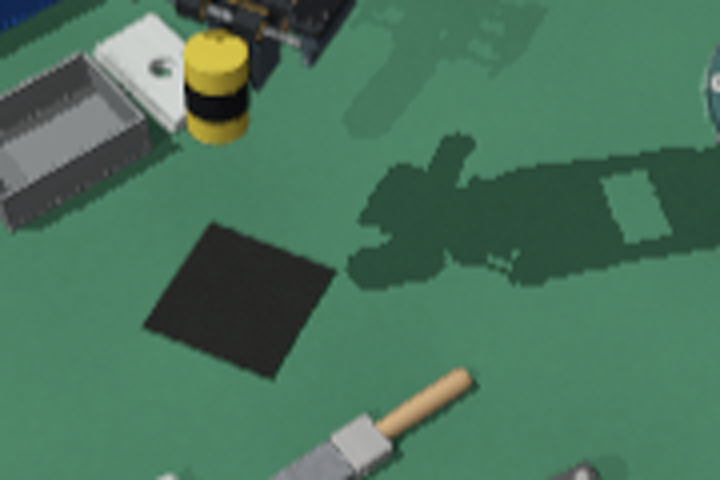

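The mallet looks upright in the picture, with its head at (216,90). The pad is clear, its centre at (607,-190), so I'll set the mallet nearer the middle.

```bash
python3 - <<'E'
from h import *
rel([557,-222,30],frame(24.4))
E
```

```text
turn [0.001, -0.003, 0.001] shift [-1.68, 0.49, 19.4] |mm| 195 deg 0
```

Call:
play_rows(
  motion=[
    [0,0,0,-1.7,0.5,4,-1],
    [0,0,0,-1.7,0.5,8,-1],
    [0,0,0,-1.7,0.5,12,-1],
    [0,0,0,-1.7,0.5,15,-1],
    [0,0,0,-1.7,0.5,17.5,-1],
    [0,0,0,-1.7,0.5,18.8,-1],
    [0,0,0,-1.7,0.5,19.2,-1],
    [0,0,0,-1.7,0.5,19.2,-1],
  ],
)

```text
clock: 12.25
position: [557.8, -223.0, 32.9]
orientation: [-180.0, -0.1, -155.6]
ft_force: [0.4, -0.5, -3.7]
width: 22.0
```

Call:
play_rows(
  motion=[
    [0,0,0,0,0,0.2,-1],
    [0,0,0,0,0,0.3,-1],
    [0,0,0,0,0,0.4,-1],
    [0,0,0,0,0,0.5,-1],
    [0,0,0,0,0,0.6,-1],
    [0,0,0,0,0,0.7,-1],
    [0,0,0,0,0,0.7,-1],
    [0,0,0,0,0,0.7,-1],
  ],
)

```text
clock: 13.05
position: [557.3, -223.4, 25.2]
orientation: [180.0, -0.1, -155.6]
ft_force: [0.3, -0.8, -5.3]
width: 22.2
```

Call:
play_rows(
  motion=[
    [0,0,0,0,0,0.05,-1],
    [0,0,0,0,0,0.1,-1],
    [0,0,0,0,0,0.15,-1],
    [0,0,0,0,0,0.2,-1],
    [0,0,0,0,0,0.2,-1],
  ],
)

```text
clock: 13.55
position: [557.3, -223.4, 23.2]
orientation: [180.0, -0.1, -155.6]
ft_force: [-0.8, -0.3, -5.0]
width: 22.0
```

Call:
play_rows(
  motion=[
    [0,0,0,0,0,0.05,-1],
    [0,0,0,0,0,0.1,-1],
    [0,0,0,0,0,0.15,-1],
    [0,0,0,0,0,0.15,-1],
  ],
)

```text
clock: 13.95
position: [557.3, -223.4, 21.7]
orientation: [180.0, -0.1, -155.6]
ft_force: [0.3, -0.1, -4.9]
width: 21.9
```

```bash
python3 - <<'E'
from h import *
s=env.get_state();print(s['ft_force'])
c=env.camera('scene');save(c,'s10',(230,120,350,220),6)
E
```

```text
[ 0.33584631 -0.10870072 -4.93693464]
```

View pics/s10.png

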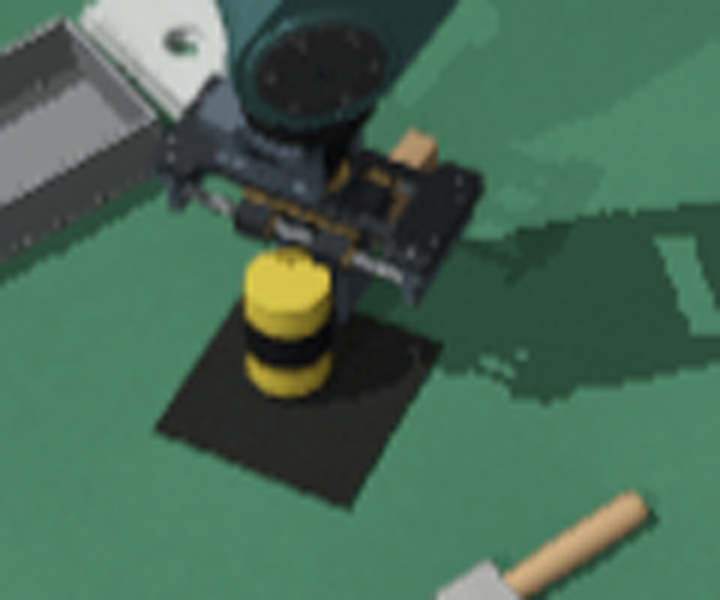

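Call:
play_rows(
  motion=[
    [0,0,0,0,0,0.05,-1],
    [0,0,0,0,0,0.1,-1],
    [0,0,0,0,0,0.15,-1],
    [0,0,0,0,0,0.2,-1],
    [0,0,0,0,0,0.2,-1],
  ],
)

```text
clock: 14.5
position: [557.2, -223.3, 19.7]
orientation: [180.0, -0.1, -155.6]
ft_force: [0.4, 0.3, -4.9]
width: 21.7
```

```bash
python3 - <<'E'
from h import *
s=env.get_state();print(s['ft_force'],s['torque'])
c=env.camera('scene');P=cloud(c);hsv=cv2.cvtColor(c['pixels'],cv2.COLOR_RGB2HSV);H,S,V=[hsv[...,i].astype(int) for i in range(3)]
m=(S>150)&(H>22)&(H<35)&(P[...,1]<-100)&(P[...,2]>72)
Q=P[m];Q=Q[Q[:,2]>np.median(Q[:,2])-6];n=np.linalg.svd(Q-Q.mean(0),full_matrices=False)[2][2];print(len(Q),Q.mean(0),'normal',n)
E
```

```text
[ 0.35678372  0.25842062 -4.90452837] [-0.04078921  0.19043483 -0.00403262]
133 [ 599.8514052  -200.17887871   84.63985357] normal [-0.03893665 -0.06117578  0.99736726]
```

Call:
play_rows(
  motion=[
    [0,0,0,0,0,0.05,-1],
    [0,0,0,0,0,0.1,-1],
    [0,0,0,0,0,0.15,-1],
    [0,0,0,0,0,0.2,-1],
    [0,0,0,0,0,0.2,-1],
  ],
)

```text
clock: 15.05
position: [557.2, -223.4, 17.7]
orientation: [180.0, -0.1, -155.6]
ft_force: [0.3, 0.2, -4.4]
width: 21.3
```

Call:
play_rows(
  motion=[
    [0,0,0,0,0,0.05,-1],
    [0,0,0,0,0,0.1,-1],
    [0,0,0,0,0,0.15,-1],
    [0,0,0,0,0,0.15,-1],
  ],
)

```text
clock: 15.45
position: [557.4, -223.5, 17.0]
orientation: [180.0, -0.1, -155.6]
ft_force: [-6.2, 2.2, 9.4]
width: 22.3
```

```bash
python3 - <<'E'
from h import *
s=env.get_state();print(s['ft_force'],s['torque'])
c=env.camera('scene');P=cloud(c);hsv=cv2.cvtColor(c['pixels'],cv2.COLOR_RGB2HSV);H,S,V=[hsv[...,i].astype(int) for i in range(3)]
m=(S>150)&(H>22)&(H<35)&(P[...,1]<-100)&(P[...,2]>70)
Q=P[m];Q=Q[Q[:,2]>np.median(Q[:,2])-6];n=np.linalg.svd(Q-Q.mean(0),full_matrices=False)[2][2];print(len(Q),Q.mean(0),'normal',n)
E
```

```text
[-6.17599412  2.2412062   9.37877735] [0.46368756 0.89899896 0.13736553]
138 [ 600.56035958 -200.15793258   81.60083604] normal [ 0.03543945  0.08338338 -0.99588717]
```

Contact is made (about 14 N up), with the head top at 81.6 mm against the 81 mm expected. Releasing now.

Call:
play_rows(
  motion=[
    [0,0,0,0,0,0,-0.4],
    [0,0,0,0,0,0,-0.2],
    [0,0,0,0,0,0,0],
    [0,0,0,0,0,0,0.3],
    [0,0,0,0,0,0,0.6],
    [0,0,0,0,0,0,1],
    [0,0,0,0,0,0,1],
    [0,0,0,0,0,0,1],
  ],
)

```text
clock: 16.3
position: [557.3, -223.4, 16.3]
orientation: [180.0, -0.1, -155.6]
ft_force: [-0.7, -0.6, 0.3]
width: 80.5
```

Call:
play_rows(
  motion=[
    [0,0,0,0,0,0,1],
    [0,0,0,0,0,-2,1],
    [0,0,0,0,0,-5,1],
    [0,0,0,0,0,-9,1],
    [0,0,0,0,0,-13,1],
    [0,0,0,0,0,-18,1],
    [0,0,0,0,0,-20,1],
    [0,0,0,0,0,-20,1],
  ],
)

```text
clock: 17.1
position: [559.3, -223.9, 219.9]
orientation: [-179.8, 0.1, -155.6]
ft_force: [0.4, 0.5, -0.5]
width: 91.4
```

```bash
python3 - <<'E'
from h import *
s=env.get_state();print(s['position'],s['ft_force'],s['width'])
c=env.camera('scene');save(c,'s11',(230,120,430,270),4);P=cloud(c);hsv=cv2.cvtColor(c['pixels'],cv2.COLOR_RGB2HSV);H,S,V=[hsv[...,i].astype(int) for i in range(3)]
m=(S>150)&(H>22)&(H<35)&(P[...,1]<-100)&(P[...,2]>70)
Q=P[m];Q=Q[Q[:,2]>np.median(Q[:,2])-6];n=np.linalg.svd(Q-Q.mean(0),full_matrices=False)[2][2];print(len(Q),Q.mean(0),'normal',n)
c=env.camera('top');P=cloud(c)
near=(abs(P[...,0]-678)<25)&(abs(P[...,1]-218)<25);Q=P[near&(P[...,2]>66)];print('top flag',len(Q),np.median(Q,0).round(1))
E
```

```text
[ 559.27626351 -223.87579479  219.90781829] [ 0.38616367  0.47648565 -0.54493643] 91.4486246889655
135 [ 608.05531248 -196.93617376   79.60537239] normal [ 0.0031437  -0.00371509 -0.99998816]
top flag 37 [676.1 219.5  79.6]
```

View pics/s11.png

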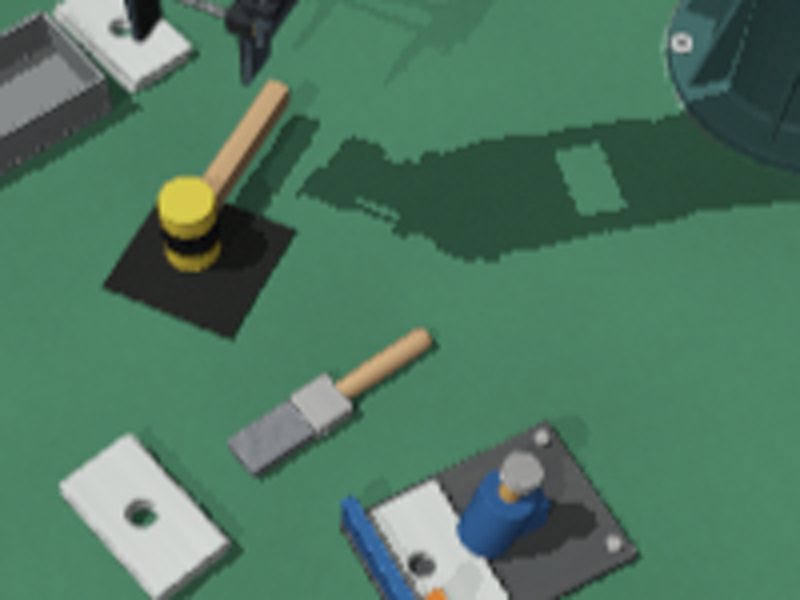

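The mallet stands upright on the pad, its head at (188,225) in the crop and about 7 mm from the pad centre. The tab is up and the gripper is clear, so I'm handing in.

```bash
python3 -c "
from h import *
print(env.job_done())"
```

```text
the job is handed in; nothing more can be done
None
```

The pin is fully home, the orange tab is up, and the mallet stands back on its head on the pad. I handed the job in at about 17 s of the 54 s allowed.

I gripped the mallet's handle about 50 mm from the head, tilted it 18° to match the pin, and struck five brisk blows. The last was a deeper check blow, and the pin did not move under it, so it is against its stop.

**Last checks:**
- **Tab:** the top camera reads its top at 79.6 mm (needs more than 75.5 mm; all the way up is 80 mm). The scene camera read up to 84.8 mm, but that is a maximum over noisy depth readings, and it was 3 mm high before the blows too.
- **Mallet:** its top face measures 79.6 mm high against 81 mm expected, within the camera noise. It is level to within 0.3° and about 7 mm from the pad centre.
- **Gripper:** open, with the fingertips about 220 mm above the bench, touching nothing.
- **Other items:** the brush and panel stacks look undisturbed in the pictures, but I did not re-measure any of the bystanders.

**What went differently:** the mallet slipped a few degrees in the grip during the blows. It met the pad about 7 mm lower than expected and slightly tilted, then settled flat when I let go.

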